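# Take a bayonet filter cartridge out of its instrument socket

### The job

Take the blue-knobbed filter cartridge out of the white instrument base: push the red release button all the way down, turn the cartridge counter-clockwise (seen from above) gently until you feel it come to its end stop, somewhere short of a quarter turn, without forcing it, then lift it straight out and stand it upright in the round grey parking cup, and let go. Leave the tape roll, the petri dish and the timer where they are.

Things in the scene. Friction and masses are not known exactly. Their poses are not given: they have to be found in the camera images.
- mount: White instrument base, fixed, 146 x 136 mm, flat top 46 mm above the bench. Origin under the socket's vertical axis, at bench height; z up. The red release button lies on its -x side, 62 mm from the axis. A sprung plate presses the cartridge up with about 7 N, so turning meets a small steady friction moment (under 0.15 N m); from the sprung end stop on, the moment grows by 3 N m per rad.
- socket (a point): Centre of the socket (62 mm hole, hidden by the flange) in the top. Entry slots and sprung end stops inside sit at an unseen angle that varies: the stop is first felt after 0.83 to 1.42 rad of counter-clockwise turn. The lugs can rise from there to 0.1 rad further; else a ledge holds them. Over 30 N between cartridge and base (over 0.35 N m on the stop, or pulling while held) is forcing.
- release_button (a joint): Travel of the red button, m: 0 = up (locked), 0.0085 = fully down. Pressed vertically down; about 4 N of friction; it stays where it is pushed. An 8 mm steel pin, one piece with it, stands 7 mm above the base's top, 41 mm from the axis, between two ears of the cartridge's flange, and blocks turning until the button is over 6.5 mm down.
- button_top (a point): Centre of the top face of the red button (22 mm diameter), 9 mm above the base's top when up.
- cartridge: Loose filter cartridge, 0.15 to 0.31 kg, 53.5 mm high, locked in the socket at the start with the base's yaw. Origin at the centre of its underside (35 mm above the bench at first); z up its axis. Spigot 40 mm diameter, 12.5 mm high, with two lugs along +x and -x (tips at 27 mm radius, 2 to 6 mm above the underside). Black flange 71 mm diameter, 12.5 to 17.5 mm above the underside.
- knob_center (a point): On the cartridge's axis, 35.5 mm above its underside: middle of the round ribbed blue knob (44 mm diameter, 17.5 to 53.5 mm above the underside), the place to grip, from any side. A white index line on its top points to the cartridge's -x, where the flange has two ears (to 46.5 mm radius) either side of the pin.
- parking_cup: Round grey open cup fixed to the bench, for the cartridge's spigot. Inner diameter 61 mm, floor 3 mm above the bench, rim 12 mm above the bench, foot 85 mm diameter. Origin at the centre of its underside. The standing cartridge's underside is then 3 mm above the bench; any yaw is right.
- tape_roll: Bystander: cream tape roll, 64 mm diameter, 18 mm high, lying flat, loose. Origin at the centre of its underside.
- petri_dish: Bystander: petri dish, 63 mm diameter, 15 mm high, loose. Origin at the centre of its underside.
- lab_timer: Bystander: small white timer with a green and a red key, 66 x 66 x 18 mm, lying flat, loose. Origin at the centre of its underside.
Things that resemble listed ones, but are neither listed nor needed, are in the scene too. Leave any yellow look-alike of the cartridge alone.

How it is judged:
By the outcome, as a careful person would: the job done as asked, in the order asked, and still so for the second after the job is handed in, with the robot touching nothing.
It also fails if it takes over 72 s, if anything falls off the work surface, if the arm or the gripper's body presses on something with over 40 N, if the wrist force passes 120 N, or if a joint passes its speed limit or range.

### The arm

A 6-joint arm with a two-finger parallel gripper is mounted at the origin on a cart in front of the work surface, level with it; the furniture and walls round the work are solid. World frame = base frame: x ahead of the robot, y to its left, z up, the work surface at z = 0. Lengths are in m, angles in rad, forces in N, time in s.
With the tool pointing down it reaches from about 0.275 to 1 m from the base axis. Payload 8.4 kg.
Tool frame: the origin (TCP) lies on the centre line of the jaws, within the pads' length; the fingertips stand 17 mm ahead of it and the grasp point (between the pads) lies 2 mm behind it (bot.tcp_to_tips is the y of the fingertips in the tool frame, in m); y points along the fingers, z is the direction in which the jaws open and shut, and the axes are right-handed (so a half turn about y gives the same grasp; the last joint's range is limited). The gripper opens to 85 mm and grips with 20 to 120 N. Pads are 22 mm wide; open, the fingers measure 114 mm over their backs; the gripper's body (76 mm by 85 mm) begins 54 mm behind the grasp point. The pads swing forward as they close: fully open they stand 13 mm farther back than shut.
Start: joints at [-1.112, 0.353, 1.633, -0, 1.155, -0.002], TCP at [0.278, -0.56, 0.248] pointing down, gripper open.
Joint ranges: [-2.63, 2.63], [-0.92, 2.1], [0.06, 2.66], [-1.3, 4.44], [0, 2.69], [-3.02, 3.02]. Speed limits (rad/s): [2.22, 2.22, 2.79, 3.14, 3.14, 3.14].

### API

Orientations are given as a unit quaternion [x, y, z, w].
In Python, from workcell import bot, hand, kinematics, get_obs, vision, hand_in gives the robot as it stands. The module is installed in compiled form; this text tells all that it offers. Calls block until the motion is done:
- bot.reach(position, orientation): joint-space move of the TCP to a pose.
- bot.servo_line(position, ori=None, velocity=0.15): straight line of the TCP; ori=None keeps the orientation; velocity is the mean speed in m/s.
- bot.goto_joints(angles): joint-space move.
- hand.move_gripper(opening, strength=None): finger opening in m; strength is the grip in N (None keeps the last); returns when the fingers have stopped.
- bot.dwell(seconds).
- kinematics.solve_ik(position, orientation): joint angles nearest the present ones, or None.
- get_obs(): the state.
- vision.read_camera(name): name is "scene" or "top" or "wrist"; returns a dict with "frame" (384x512x3 uint8, red, green, blue), "intrinsics" (3x3 intrinsics, pixels), "view" (4x4, takes a point from world to camera coordinates). Camera axes: x right, y down, z forward; pixel columns grow to the right and rows downward; lengths in m; the calibration is good to about 2 mm. A picture is of the moment at which its call begins. There is no depth.
A pose or a line that the arm cannot do raises bot.IKError and nothing moves.
- hand_in(): hands the job in, once; it reports no verdict.
The state is a dict: "time_s": time; "joint_pos": joint angles; "joint_vel": joint speeds; "joint_efforts": joint torques, N m; "position": TCP position; "orientation": TCP orientation; "wrist_force": force on the tool from outside, world axes, zero at the start; "ft_torque": the same for the moment, N m; "gripper_width": finger opening in m.
Only numpy, scipy, OpenCV 4.12 (cv2) and the standard library are available. Lean on these libraries where they do the work, as an engineer would, in place of code of your own. Each camera call takes 0.05 s, during which the arm holds its last target.

## Working session

There is one attempt and no reset: what is moved stays moved. The work goes in short steps, each a Python script; the robot and the scene stay as the last script left them, time stands still between calls to the robot, and variables do not carry over. Pictures are saved under pics/ and viewed, and the job is handed in when it is done.

```bash
mkdir -p pics; python3 - <<'E'
from workcell import bot, hand, kinematics, get_obs, vision
import cv2, numpy as np
for n in ("scene","top","wrist"):
    r=vision.read_camera(n); cv2.imwrite(f"pics/{n}0.png",cv2.cvtColor(r["frame"],cv2.COLOR_RGB2BGR))
    np.savez(f"pics/{n}0.npz",**r)
    V=np.array(r["view"]); print(n,np.round(r["intrinsics"],1).tolist(),"cam pos",np.round(-V[:3,:3].T@V[:3,3],3),"fwd",np.round(V[2,:3],2))
o=get_obs(); print({k:np.round(v,3) for k,v in o.items()}, bot.tcp_to_tips)
E
```

```text
scene [[346.5, 0.0, 252.9], [0.0, 346.5, 191.7], [0.0, 0.0, 1.0]] cam pos [ 0.565 -0.615  0.846] fwd [-0.03  0.66 -0.75]
top [[371.8, 0.0, 258.0], [0.0, 371.8, 189.0], [0.0, 0.0, 1.0]] cam pos [0.399 0.079 1.101] fwd [ 0.13 -0.01 -0.99]
wrist [[285.6, 0.0, 258.8], [0.0, 285.6, 195.1], [0.0, 0.0, 1.0]] cam pos [ 0.351 -0.523  0.374] fwd [-0.29 -0.14 -0.95]
{'time_s': np.float64(0.15), 'joint_pos': array([-1.112,  0.354,  1.634, -0.   ,  1.155, -0.002]), 'joint_vel': array([-0.001, -0.002, -0.002,  0.001,  0.001,  0.001]), 'joint_efforts': array([ 0.0000e+00, -6.0564e+01, -3.4234e+01, -0.0000e+00,  6.0000e-03,
        0.0000e+00]), 'position': array([ 0.278, -0.559,  0.248]), 'orientation': array([-0.162,  0.689, -0.688,  0.161]), 'wrist_force': array([-0.005, -0.284,  0.378]), 'ft_torque': array([-0.017, -0.013, -0.003]), 'gripper_width': np.float64(0.085)} 0.017
```

View pics/top0.png

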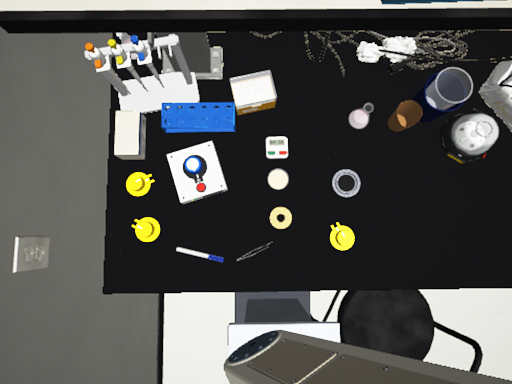

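View pics/scene0.png

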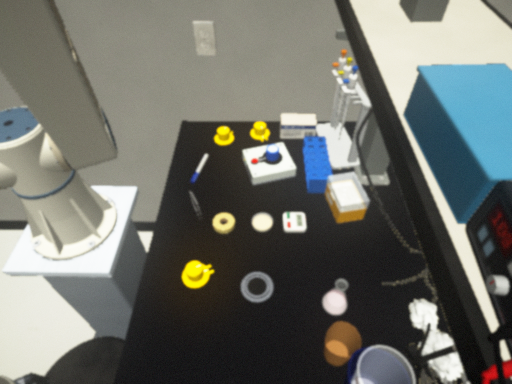

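The only blue-knobbed part is at top (195,165), in the white base with the red button at (201,187). Look-alikes:
- Yellow cartridges at (139,184), (147,230) and (342,236).
- A blue rack at (198,117), and a blue-rimmed beaker at (445,90), which could be confused by colour.
- For the cup, the grey ring at (346,183). The tape roll (281,217) and petri dish (278,179) are also round.

I'll check the choice in a close crop.

```bash
cat > h.py <<'E'
import numpy as np, cv2
def load(n): return dict(np.load(f"pics/{n}.npz"))
def ray(r,px):
    V=r["view"];K=r["intrinsics"];R=V[:3,:3];c=-R.T@V[:3,3]
    d=R.T@np.linalg.solve(K,[px[0],px[1],1.]);return c,d
def onplane(r,px,z):
    c,d=ray(r,px);return c+d*(z-c[2])/d[2]
def proj(r,p):
    V=r["view"];q=V[:3,:3]@np.array(p)+V[:3,3];u=r["intrinsics"]@q;return u[:2]/u[2]
def cents(img,mask,box=None):
    m=mask.astype(np.uint8)
    if box is not None:
        b=np.zeros_like(m);b[box[1]:box[3],box[0]:box[2]]=1;m&=b
    n,l,s,c=cv2.connectedComponentsWithStats(m)
    return sorted([(int(s[i,4]),c[i].round(2).tolist(),s[i,:4].tolist()) for i in range(1,n) if s[i,4]>5],reverse=True)
E
python3 - <<'E'
from h import *
a=load("top0")["frame"][130:215,150:240]; b=load("scene0")["frame"][130:190,230:305]
cv2.imwrite("pics/crop0.png",cv2.cvtColor(np.hstack([cv2.resize(a,(400,378),interpolation=2),cv2.resize(b,(400,378),interpolation=2)]),cv2.COLOR_RGB2BGR))
for n in("top0","scene0"):
    r=load(n);hsv=cv2.cvtColor(r["frame"],cv2.COLOR_RGB2HSV);H,S,Vv=cv2.split(hsv)
    box=(160,135,235,210) if n=="top0" else (235,135,300,190)
    print(n,"blue",cents(r,(H>95)&(H<125)&(S>120)&(Vv>60),box)[:2],"red",cents(r,((H<8)|(H>172))&(S>120)&(Vv>80),box)[:2])
    w=cents(r,(S<40)&(Vv>150),box)[:2];print("white",w)
    box=(325,160,370,205) if n=="top0" else (235,265,280,310)
    c=cents(r,(Vv>60),box)[:2];print("cup",c)
E
```

```text
top0 blue [(131, [193.89, 165.53], [184, 156, 19, 18])] red [(55, [200.53, 186.78], [197, 183, 8, 8])]
white [(1925, [196.28, 171.82], [166, 141, 61, 62]), (107, [192.21, 163.72], [187, 158, 12, 12])]
cup [(463, [345.82, 182.84], [332, 169, 29, 29])]
scene0 blue [(93, [271.85, 155.78], [266, 151, 13, 10])] red [(21, [254.38, 160.57], [252, 159, 6, 4])]
white [(1269, [268.97, 163.21], [242, 142, 54, 42]), (58, [289.83, 136.0], [280, 135, 20, 3])]
cup [(653, [256.49, 286.72], [240, 271, 34, 32])]
```

View pics/crop0.png

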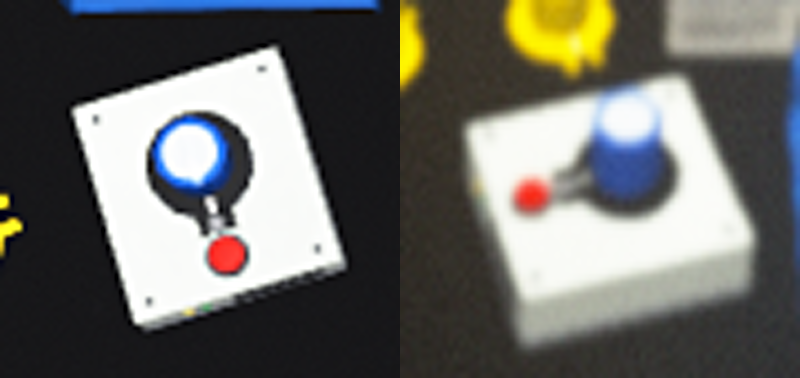

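The crop confirms it: a blue knob with its black two-eared flange, the steel pin, and the red button on the white base. Next come coarse positions, then a closer look with the wrist camera.

```bash
python3 - <<'E'
from h import *
t=load("top0");s=load("scene0")
def tri(p,q):
    c1,d1=ray(t,p);c2,d2=ray(s,q);k=np.linalg.lstsq(np.c_[d1,-d2],c2-c1,rcond=None)[0]
    a=c1+k[0]*d1;b=c2+k[1]*d2;return (a+b)/2,np.linalg.norm(a-b)
print("button top plane .055",onplane(t,(200.53,186.78),.055),onplane(s,(254.38,160.57),.055),tri((200.53,186.78),(254.38,160.57)))
print("knob top",onplane(t,(192.9,164.7),.0885))
print("cup rim",onplane(t,(345.8,182.8),.012),onplane(s,(256.5,286.7),.012))
P=[onplane(t,(150+u/4.444,130+v/4.444),.046) for u,v in [(73,105),(277,45),(345,265),(135,325)]]
P=np.array(P);print(P.round(3),"c",P.mean(0),[np.linalg.norm(P[i]-P[i-1]).round(3) for i in range(4)])
for n,p in dict(tape=(281,217),petri=(278,179),timer=(277,147),y1=(139,184),y2=(147,230),y3=(342,236),tip=(200,117)).items(): print(n,onplane(t,p,.02).round(3))
E
```

```text
button top plane .055 [0.54118906 0.23057547 0.055     ] [0.53889634 0.22712671 0.055     ] (array([0.54017427, 0.23071007, 0.05209477]), np.float64(0.0028414922844040504))
knob top [0.59848582 0.2472282  0.0885    ]
cup rim [ 0.5540557  -0.19353446  0.012     ] [ 0.55282906 -0.20209236  0.012     ]
[[0.64  0.331 0.046]
 [0.679 0.199 0.046]
 [0.533 0.154 0.046]
 [0.496 0.289 0.046]] c [0.58715799 0.24318728 0.046     ] [np.float64(0.15), np.float64(0.138), np.float64(0.152), np.float64(0.139)]
tape [0.455 0.002 0.02 ]
petri [0.566 0.008 0.02 ]
timer [0.663 0.009 0.02 ]
y1 [0.556 0.416 0.02 ]
y2 [0.422 0.389 0.02 ]
y3 [ 0.398 -0.174  0.02 ]
tip [0.757 0.239 0.02 ]
```

```bash
cat >> h.py <<'E'
from scipy.spatial.transform import Rotation as Rn
def down(th):
    c,s=np.cos(th),np.sin(th)
    return Rn.from_matrix(np.array([[s,0,c],[-c,0,s],[0,-1,0]])).as_quat()
E
python3 - <<'E'
from h import *
from workcell import kinematics,get_obs
o=get_obs();R=Rn.from_quat(o["orientation"]).as_matrix();print(R.round(2))
w=load("wrist0")["view"];c=-w[:3,:3].T@w[:3,3];print("cam in tool",R.T@(c-o["position"]),"fwd tool",R.T@w[2,:3])
for th in np.deg2rad(np.arange(-180,180,30)):
    q=kinematics.solve_ik([.5985,.247,.073],down(th)); q2=kinematics.solve_ik([.5985,.247,.20],down(th))
    print(round(np.rad2deg(th)),None if q is None else np.round(q,2),None if q2 is None else np.round(q2,2)[-1])
E
```

```text
[[-0.9  -0.    0.44]
 [-0.44  0.   -0.9 ]
 [ 0.   -1.   -0.  ]]
cam in tool [-0.08207051 -0.12610494  0.00018273] fwd tool [ 3.20965769e-01  9.47090603e-01 -6.03596618e-04]
-180 [ 0.39  0.58  1.7  -0.    0.85 -2.75] -2.75
-150 [ 0.39  0.58  1.7  -0.    0.85  3.01] 3.01
-120 [ 0.39  0.58  1.7  -0.    0.85  2.48] 2.48
-90 [ 0.39  0.58  1.7  -0.    0.85  1.96] 1.96
-60 [ 0.39  0.58  1.7  -0.    0.85  1.44] 1.44
-30 [ 0.39  0.58  1.7  -0.    0.85  0.91] 0.91
0 [ 0.39  0.58  1.7  -0.    0.85  0.39] 0.39
30 [ 0.39  0.58  1.7  -0.    0.85 -0.13] -0.13
60 [ 0.39  0.58  1.7  -0.    0.85 -0.66] -0.66
90 [ 0.39  0.58  1.7  -0.    0.85 -1.18] -1.18
120 [ 0.39  0.58  1.7  -0.    0.85 -1.71] -1.71
150 [ 0.39  0.58  1.7  -0.    0.85 -2.23] -2.23
```

```bash
python3 - <<'E'
from h import *
from workcell import bot,hand,vision,get_obs
th=np.deg2rad(106.2)
bot.reach([.565,.238,.20],down(th))
hand.move_gripper(0.0)
r=vision.read_camera("wrist");np.savez("pics/wrist1.npz",**r);cv2.imwrite("pics/wrist1.png",cv2.cvtColor(r["frame"],cv2.COLOR_RGB2BGR))
o=get_obs();print(o["time_s"],o["position"],o["wrist_force"],o["gripper_width"],o["joint_pos"])
H,S,Vv=cv2.split(cv2.cvtColor(r["frame"],cv2.COLOR_RGB2HSV))
print("red",cents(r,((H<8)|(H>172))&(S>120)&(Vv>60))[:3]);print("blue",cents(r,(H>95)&(H<125)&(S>120)&(Vv>40))[:3])
E
```

```text
3.95 [0.56499013 0.23803148 0.19999339] [-0.0237988   0.09146686 -0.85191029] 7.240172433741878e-05 [ 3.96288019e-01  3.83078761e-01  1.70485599e+00 -8.86171784e-07
  1.05366506e+00 -1.45729971e+00]
red [(407, [259.74, 160.13], [249, 149, 23, 23]), (196, [30.24, 184.29], [19, 178, 23, 13])]
blue [(2320, [162.44, 285.99], [125, 258, 101, 63]), (1052, [260.62, 218.69], [236, 200, 50, 49]), (369, [258.9, 333.8], [252, 316, 15, 33])]
```

View pics/wrist1.png

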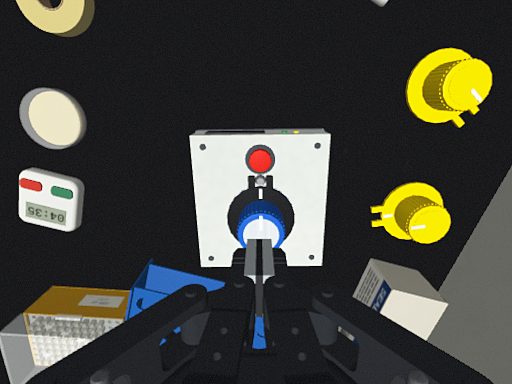

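```bash
python3 - <<'E'
from h import *
r=load("wrist1")
b=onplane(r,(259.74,160.13),.055);print("button",b,"diam check",np.linalg.norm(onplane(r,(248.5,160),.055)-onplane(r,(271.5,160),.055)))
H,S,V=cv2.split(cv2.cvtColor(r["frame"],cv2.COLOR_RGB2HSV))
# base side edges at rows, flange edges
for row in (200,205,210,215):
    w=np.where(V[row,180:340]>120)[0]+180; d=np.where(V[row,200:320]<70)[0]+200; print(row,w.min(),w.max(),d.min(),d.max(), onplane(r,((d.min()+d.max())/2,row),.0525).round(4))
s=[(202,147),(318,146)]
im=cv2.resize(r["frame"][130:275,180:340],None,fx=4.5,fy=4,interpolation=2);cv2.imwrite("pics/crop1.png",cv2.cvtColor(im,cv2.COLOR_RGB2BGR))
E
```

```text
button [0.53901301 0.23120416 0.055     ] diam check 0.022139884490049
200 195 326 234 287 [0.5788 0.2436 0.0525]
205 196 325 230 290 [0.5842 0.2447 0.0525]
210 196 325 229 292 [0.5893 0.2467 0.0525]
215 196 324 228 293 [0.5947 0.2483 0.0525]
```

View pics/crop1.png

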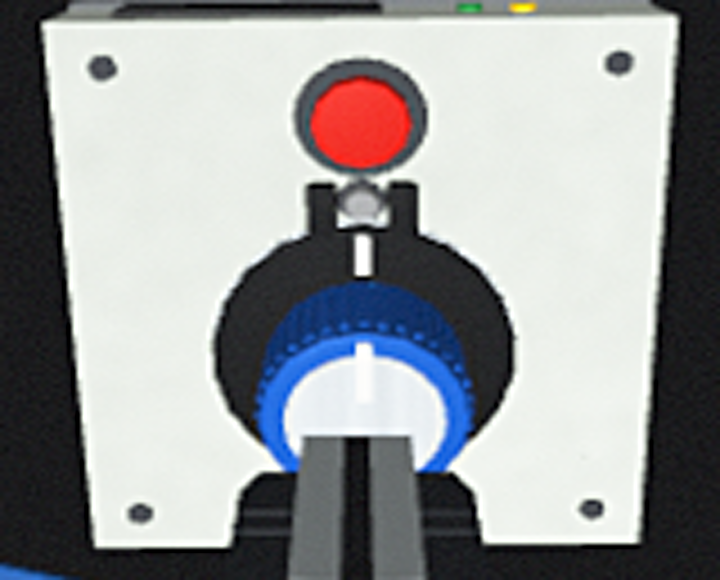

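The crop shows the button, the pin between the ears, the index line pointing at the button, and all four screws. I'll fit the yaw and axis from the screws and the flange outline.

```bash
python3 - <<'E'
from h import *
from scipy.optimize import least_squares
r=load("wrist1")
P=np.array([onplane(r,(180+u/4.5-.4,130+v/4-.4),.046) for u,v in [(102,68),(619,62),(592,508),(140,513)]]);print(P.round(4),P.mean(0))
for a,b in((0,1),(3,2),(0,3),(1,2)):
    d=P[b]-P[a];print(np.linalg.norm(d[:2]).round(4),np.rad2deg(np.arctan2(d[1],d[0])).round(2))
V=cv2.cvtColor(r["frame"],cv2.COLOR_RGB2GRAY).astype(float);E=[]
for row in range(190,234):
    # subpixel white->black crossing at 120 from outside
    for cols in (range(200,255),range(322,266,-1)):
        p=None
        for c in cols:
            if V[row,c]<120:
                step=1 if cols.step>0 else -1; v0,v1=V[row,c-step],V[row,c]; E.append(onplane(r,(c-step+step*(v0-120)/(v0-v1),row),.0525)[:2]);break
E=np.array(E)
f=lambda x:np.hypot(*(E-x[:2]).T)-x[2]
for it in range(4):
    s=least_squares(f,[.598,.247,.0355],loss="soft_l1",f_scale=.0003); E=E[abs(f(s.x))<.0012]
print(s.x,len(E),np.std(f(s.x)))
b=np.array([.53901,.23120]);d=s.x[:2]-b;print("b-axis",np.hypot(*d),np.rad2deg(np.arctan2(d[1],d[0])))
E
```

```text
[[0.5436 0.1739 0.046 ]
 [0.5108 0.2815 0.046 ]
 [0.6298 0.3176 0.046 ]
 [0.6627 0.2101 0.046 ]] [0.5867241  0.24579984 0.046     ]
0.1125 106.95
0.1124 107.0
0.1244 16.91
0.1243 16.89
[0.59822266 0.24924974 0.03485522] 88 0.00023742340776705418
b-axis 0.06190260432407434 16.952748880822153
```

```bash
python3 - <<'E'
from h import *
from workcell import bot,hand,vision,get_obs
th=np.deg2rad(106.93);ax=np.array([.5982,.2492]);u=np.array([np.cos(.2955),np.sin(.2955)])
b=np.array([.5390,.2312])-u*.0015
bot.reach([*b,.10],down(th))
f0=get_obs()["wrist_force"][2]
bot.servo_line([*b,.076],velocity=.06)
z=.076
while z>.058:
    z-=.001
    bot.servo_line([*b,z],velocity=.02)
    o=get_obs();f=o["wrist_force"]-[0,0,f0];print(round(z,4),o["position"][2].round(4),f.round(1),round(o["time_s"],1))
    if f[2]>18: break
r=vision.read_camera("wrist");np.savez("pics/wrist2.npz",**r);cv2.imwrite("pics/wrist2.png",cv2.cvtColor(r["frame"],cv2.COLOR_RGB2BGR))
E
```

```text
0.075 0.0752 [-0.2  0.2 -0.2] 5.2
0.074 0.074 [-0.6  0.1 -0.6] 5.5
0.073 0.0729 [ 0.4 -0.3 -0.7] 5.8
0.072 0.072 [1.  0.7 0.5] 6.0
0.071 0.0711 [-0.6  0.1  1.8] 6.2
0.07 0.07 [-0.2 -0.1  1.9] 6.5
0.069 0.0689 [ 0.8 -0.1  1.9] 6.8
0.068 0.0679 [1.5 0.5 1.5] 7.0
0.067 0.0669 [1.2 0.3 1.2] 7.2
0.066 0.066 [1.4 0.7 1.3] 7.5
0.065 0.0649 [1.3 0.7 1.6] 7.8
0.064 0.064 [1.8 1.3 1.8] 8.0
0.063 0.0633 [ 0.1 -0.2  7.4] 8.2
0.062 0.0631 [-3.1 -1.4 15.6] 8.5
0.061 0.0631 [-6.6 -4.  28.2] 8.8
```

Contact came at TCP z = 0.0718 and a hard stop at 0.0631. That's about 8.6 mm of travel, matching the stated 8.5 mm. I'll back off and look.

```bash
python3 - <<'E'
from h import *
from workcell import bot,hand,vision,get_obs
o=get_obs();p=o["position"]
bot.servo_line([p[0],p[1],.11],velocity=.1)
hand.move_gripper(.085,30)
# go above the knob at gripping yaw, look
th=.2955
bot.reach([.5982,.2492,.17],down(th))
r=vision.read_camera("wrist");np.savez("pics/wrist3.npz",**r);cv2.imwrite("pics/wrist3.png",cv2.cvtColor(r["frame"],cv2.COLOR_RGB2BGR))
o=get_obs();print(o["time_s"],o["wrist_force"],o["ft_torque"],o["joint_pos"],o["gripper_width"])
E
```

```text
11.6667 [ 0.55787204 -0.01142719  0.12916698] [ 0.024398    0.02657004 -0.01793259] [3.92446747e-01 4.66189014e-01 1.64902970e+00 5.28858081e-06
 1.02692264e+00 9.58920873e-02] 0.08500910244439049
```

View pics/wrist3.png

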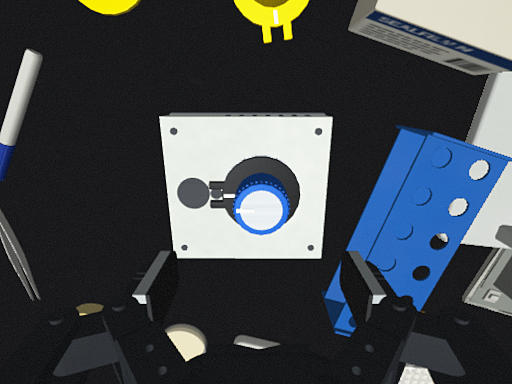

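```bash
python3 - <<'E'
from h import *
from scipy.optimize import least_squares
r=load("wrist3");H,S,V=cv2.split(cv2.cvtColor(r["frame"],cv2.COLOR_RGB2HSV))
im=r["frame"][150:250,170:330];cv2.imwrite("pics/crop3.png",cv2.cvtColor(cv2.resize(im,None,fx=5,fy=5,interpolation=2),cv2.COLOR_RGB2BGR))
print("knob white",cents(r,(S<60)&(V>130),(225,165,300,240))[:3],"blue",cents(r,(H>95)&(H<125)&(S>100),(225,165,300,240))[:2])
G=cv2.cvtColor(r["frame"],cv2.COLOR_RGB2GRAY).astype(float);E=[]
for row in range(160,215):
    for cols in (range(320,266,-1),):
        step=-1
        for c in cols:
            if G[row,c]<120: 
                v0,v1=G[row,c-step],G[row,c];E.append(onplane(r,(c-step+step*(v0-120)/(v0-v1),row),.0525)[:2]);break
for col in range(240,285):
    for row in range(140,180):
        if G[row,col]<120:
            v0,v1=G[row-1,col],G[row,col];E.append(onplane(r,(col,row-1+(v0-120)/(v0-v1)),.0525)[:2]);break
E=np.array(E);f=lambda x:np.hypot(*(E-x[:2]).T)-x[2]
for it in range(4):
    s=least_squares(f,[.598,.248,.0355],loss="soft_l1",f_scale=.0003);E=E[abs(f(s.x))<.0012]
print(s.x,len(E))
# knob lower edge (near) on top plane and left/right extents
h=cents(r,(H>95)&(H<125)&(S>100),(225,165,300,240))[0];print(h)
P=[onplane(r,(180+0,0),.05)]
sc=np.array([onplane(r,p,.046) for p in[(173.5,131),(318.5,131),(311,247.5),(184.5,247.5)]]);print(sc.round(4),sc.mean(0))
E
```

```text
knob white [(1323, [260.45, 209.97], [236, 191, 46, 39]), (1086, [264.13, 229.51], [225, 199, 75, 41]), (120, [295.48, 171.22], [287, 165, 13, 22])] blue [(1416, [260.97, 197.93], [232, 173, 59, 62])]
[0.59853365 0.24975139 0.03515338] 100
(1416, [260.97, 197.93], [232, 173, 59, 62])
[[0.5109 0.281  0.046 ]
 [0.63   0.3174 0.046 ]
 [0.6631 0.2097 0.046 ]
 [0.5439 0.1733 0.046 ]] [0.58697924 0.24531742 0.046     ]
```

View pics/crop3.png

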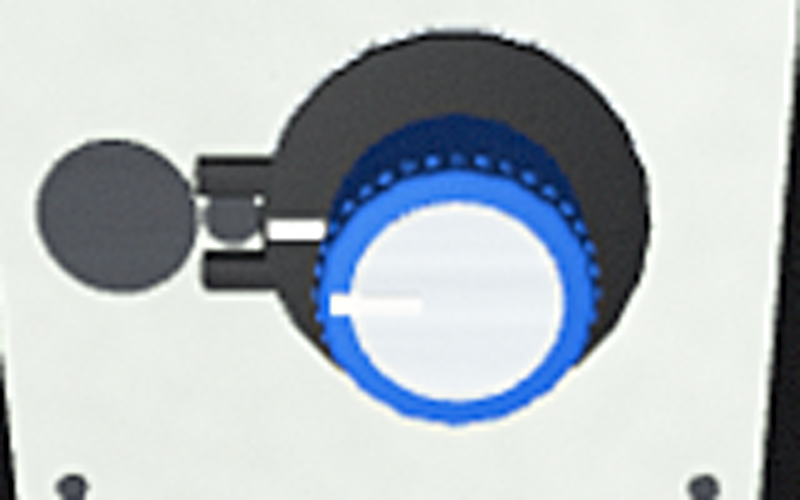

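The button and pin are now flush with the base top, so it is fully pressed. The two wrist views agree on the axis, (0.5984, 0.2495). I'll grip gently and watch the side forces.

```bash
python3 - <<'E'
from h import *
from workcell import bot,hand,vision,get_obs
bot.dwell(.2);o=get_obs();f0=o["wrist_force"];t0=o["ft_torque"]
bot.servo_line([.5984,.2493,.0705],ori=down(.2955),velocity=.1)
o=get_obs();print("down",(o["wrist_force"]-f0).round(1),o["position"].round(4))
for w in (.052,.048):
    hand.move_gripper(w,20);o=get_obs();print(w,(o["wrist_force"]-f0).round(1),(o["ft_torque"]-t0).round(3),o["gripper_width"])
hand.move_gripper(.03,20);bot.dwell(.2)
o=get_obs();print("closed",(o["wrist_force"]-f0).round(1),(o["ft_torque"]-t0).round(3),o["gripper_width"],o["position"].round(4),o["time_s"])
np.savez("ft0.npz",f0=f0,t0=t0)
r=vision.read_camera("wrist");cv2.imwrite("pics/wrist4.png",cv2.cvtColor(r["frame"],cv2.COLOR_RGB2BGR))
E
```

```text
down [-0.4  0.4 -0.4] [0.5989 0.2495 0.0712]
0.052 [ 0.5  0.1 -0. ] [0.085 0.023 0.096] 0.05180770917762736
0.048 [ 0.8 -0.6  0.1] [ 0.099  0.008 -0.006] 0.047859164885616194
closed [-0.3 -0.6  1.6] [0.083 0.026 0.058] 0.0434055913932223 [0.5986 0.2494 0.0707] 14.0667
```

View pics/wrist4.png

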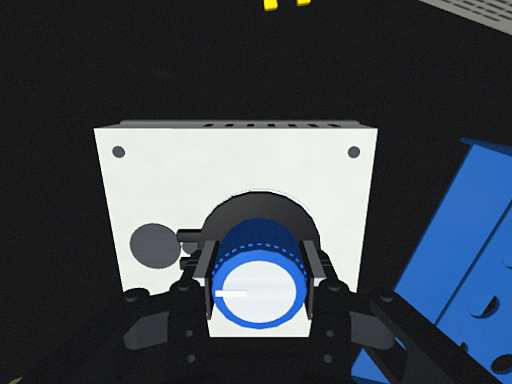

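The grip is centred with side forces under 1 N. First I'll turn to 0.76 rad, which is short of any possible stop, and log the moment.

```bash
cat > turn.py <<'E'
from h import *
from workcell import bot,hand,vision,get_obs
d=np.load("ft0.npz");f0,t0=d["f0"],d["t0"]
def meas(n=4):
    F=[];T=[]
    for _ in range(n):
        bot.dwell(.03);o=get_obs();F.append(o["wrist_force"]-f0);T.append(o["ft_torque"]-t0)
    return np.mean(F,0),np.mean(T,0),np.std(T,0)[2],o
def q6(q):
    bot.goto_joints(q)
E
python3 - <<'E'
from turn import *
hand.move_gripper(.03,35)
F,T,s,o=meas();q0=np.array(o["joint_pos"]);np.save("q0.npy",q0)
print("start",F.round(1),T.round(3),s.round(3),o["time_s"],q0.round(4))
a=0;log=[]
for a in np.r_[.02,.05,np.arange(.13,.77,.09)]:
    q=q0.copy();q[5]-=a;q6(q);F,T,s,o=meas();log.append((a,T[2]))
    print(round(a,3),round(q0[5]-o["joint_pos"][5],3),F.round(1),T.round(3),s.round(3),round(o["time_s"],2))
    if abs(T[2])>.27 or np.hypot(*F[:2])>12: print("ABORT");break
np.save("log.npy",log)
E
```

```text
start [0.8 0.5 4.2] [ 0.057 -0.038  0.013] 0.017 14.4667 [ 0.3924  0.5886  1.7026 -0.      0.8499  0.0969]
0.02 0.02 [ 0.  -0.1  3.9] [ 0.044 -0.023  0.049] 0.024 14.85
0.05 0.049 [ 0.3 -0.7  4.1] [ 0.025 -0.01   0.07 ] 0.015 15.23
0.13 0.128 [ 0.1 -0.3  4.2] [0.01  0.029 0.037] 0.031 15.62
0.22 0.217 [ 0.3 -0.3  4. ] [0.027 0.029 0.034] 0.019 16.0
0.31 0.307 [ 0.1 -0.7  3.1] [0.046 0.018 0.056] 0.02 16.38
0.4 0.397 [ 0.  -0.2  4.1] [0.    0.012 0.046] 0.033 16.77
0.49 0.487 [ 0.2 -0.6  3.6] [ 0.009 -0.02   0.041] 0.025 17.15
0.58 0.577 [-0.1 -0.4  4.1] [ 0.034 -0.021  0.024] 0.027 17.53
0.67 0.667 [ 0.5 -0.1  3.6] [ 0.037 -0.009  0.045] 0.025 17.92
0.76 0.757 [-0.1 -0.4  4.2] [0.028 0.015 0.033] 0.016 18.3
```

```bash
python3 - <<'E'
from turn import *
r=vision.read_camera("wrist");np.savez("pics/wrist5.npz",**r);cv2.imwrite("pics/wrist5.png",cv2.cvtColor(r["frame"],cv2.COLOR_RGB2BGR))
E
```

```text
(no output)
```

View pics/wrist5.png

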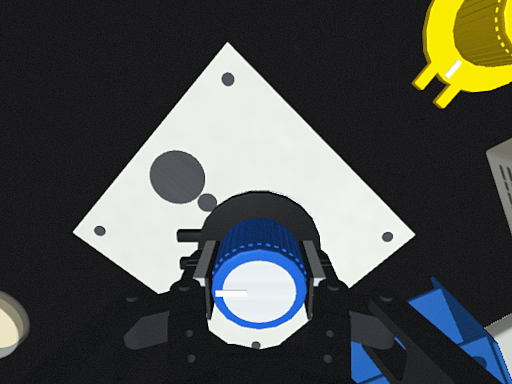

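The cartridge turned with the gripper: the index line still points between the ears at (230,293), and the pin is now at (207,202), clear of them. The baseline moment is flat at about 0.04 N m. Next I'll use fine steps until the stop is felt.

```bash
python3 - <<'E'
from turn import *
q0=np.load("q0.npy");log=np.load("log.npy").tolist()
base=np.mean([t for a,t in log[2:]])
hit=0
for a in np.arange(.78,1.54,.02):
    q=q0.copy();q[5]-=a;q6(q);F,T,s,o=meas(4);dv=T[2]-base;log.append((a,T[2]))
    print(round(a,3),round(q0[5]-o["joint_pos"][5],3),F.round(1),round(T[2],3),"dev",round(dv,3),round(o["time_s"],2))
    if abs(dv)>.09:
        F,T,s,o=meas(8);dv=T[2]-base;print("recheck",round(dv,3))
        if abs(dv)>.09: print("STOP");break
np.save("log.npy",log)
E
```

```text
0.78 0.779 [ 0.3 -0.1  3.9] 0.037 dev -0.002 18.73
0.8 0.8 [-0.  -0.1  3.8] 0.074 dev 0.034 19.12
0.82 0.82 [ 0.4 -0.   4.3] 0.086 dev 0.046 19.5
0.84 0.84 [ 0.1 -0.2  3.8] 0.077 dev 0.037 19.88
0.86 0.86 [ 0.3 -0.1  3.8] 0.074 dev 0.035 20.27
0.88 0.88 [ 0.4 -0.3  4.2] 0.051 dev 0.012 20.65
0.9 0.9 [ 0.1 -0.3  4.4] 0.057 dev 0.018 21.03
0.92 0.92 [ 0.2 -0.5  3.8] 0.041 dev 0.002 21.42
0.94 0.94 [ 0.1 -0.1  3.8] 0.052 dev 0.012 21.8
0.96 0.96 [-0.2 -0.1  4. ] 0.038 dev -0.002 22.18
0.98 0.98 [-0.2 -0.3  4.2] 0.049 dev 0.009 22.57
1.0 1.0 [ 0.2 -0.   4.6] 0.061 dev 0.021 22.95
1.02 1.02 [ 0.5 -0.4  4.2] 0.072 dev 0.032 23.33
1.04 1.04 [ 0.2 -0.   4.5] 0.072 dev 0.033 23.72
1.06 1.06 [ 0.1 -0.5  4.6] 0.065 dev 0.025 24.1
1.08 1.08 [0.2 0.2 4.2] 0.077 dev 0.038 24.48
1.1 1.1 [-0.  -0.5  4.3] 0.038 dev -0.001 24.87
1.12 1.12 [-0.7 -0.3  4.6] 0.057 dev 0.018 25.25
1.14 1.14 [0.9 0.3 4.6] 0.048 dev 0.009 25.63
1.16 1.16 [0.9 0.6 4.5] 0.017 dev -0.023 26.02
1.18 1.18 [2.3 0.7 4. ] -0.031 dev -0.07 26.4
1.2 1.2 [2.9 0.1 3.1] -0.059 dev -0.099 26.78
recheck -0.13
STOP
```

The moment has dropped 0.13 N m by 1.20 rad, with onset near 1.155. That is about 0.045 rad past first contact, as 3 N m/rad predicts, and within the 0.1 rad rise window. I'll lift slowly, watching the force.

```bash
python3 - <<'E'
from turn import *
o=get_obs();q=o["orientation"];x,y=.5984,.2493
p0=o["position"].copy();print(p0)
ok=True
for dz in (.001,.002,.004,.006,.009,.012,.016):
    bot.servo_line([p0[0],p0[1],.0705+dz],velocity=.03)
    F,T,s,o=meas(2);print(dz,F.round(1),T.round(3),o["gripper_width"].round(4),round(o["time_s"],2))
    if F[2]<-12: ok=False;print("ABORT");break
if ok: 
    bot.servo_line([p0[0],p0[1],.19],velocity=.12);F,T,s,o=meas(3);print(F,o["gripper_width"],o["time_s"])
for n in("wrist","top"):
    r=vision.read_camera(n);np.savez(f"pics/{n}6.npz",**r);cv2.imwrite(f"pics/{n}6.png",cv2.cvtColor(r["frame"],cv2.COLOR_RGB2BGR))
E
```

```text
[0.59887724 0.24948641 0.0708412 ]Traceback (most recent call last):
  File "<stdin>", line 7, in <module>
AttributeError: 'float' object has no attribute 'round'
```

```bash
python3 - <<'E'
from turn import *
p0=np.array([0.59875,0.24945,.0705])
ok=True
for dz in (.001,.002,.004,.006,.009,.012,.016):
    bot.servo_line([p0[0],p0[1],.0705+dz],velocity=.03)
    F,T,s,o=meas(2);print(dz,F.round(1),T.round(3),round(float(o["gripper_width"]),4),round(o["time_s"],2))
    if F[2]<-12: ok=False;print("ABORT");break
if ok: 
    bot.servo_line([p0[0],p0[1],.19],velocity=.12);F,T,s,o=meas(3);print(F,o["gripper_width"],o["time_s"])
for n in("wrist","top"):
    r=vision.read_camera(n);np.savez(f"pics/{n}6.npz",**r);cv2.imwrite(f"pics/{n}6.png",cv2.cvtColor(r["frame"],cv2.COLOR_RGB2BGR))
E
```

```text
0.001 [4.  0.3 3. ] [ 0.106 -0.72  -0.075] 0.043 27.68
0.002 [4.5 0.3 3.2] [ 0.118 -0.776 -0.101] 0.043 28.0
0.004 [2.9 0.3 3.6] [ 0.103 -0.482  0.019] 0.0428 28.32
0.006 [ 1.9  0.2 -1.5] [ 0.041 -0.289  0.064] 0.0433 28.63
0.009 [ 0.2  0.  -1.8] [ 0.076 -0.018  0.047] 0.0432 28.95
0.012 [ 0.  -0.6 -1.8] [0.048 0.031 0.006] 0.0435 29.27
0.016 [-0.1 -0.1 -2.6] [ 0.05   0.01  -0.023] 0.0431 29.62
[-0.0028916  -0.39898135 -2.44172787] 0.043667474028620284 30.7333
```

View pics/wrist6.png

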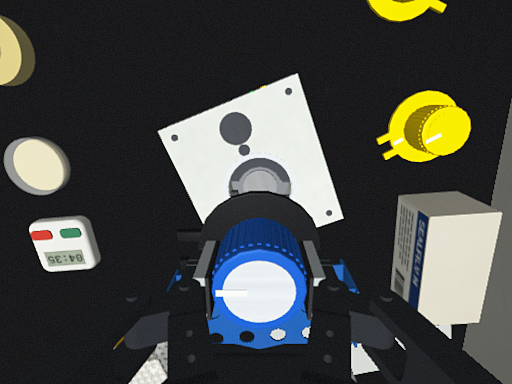

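View pics/top6.png

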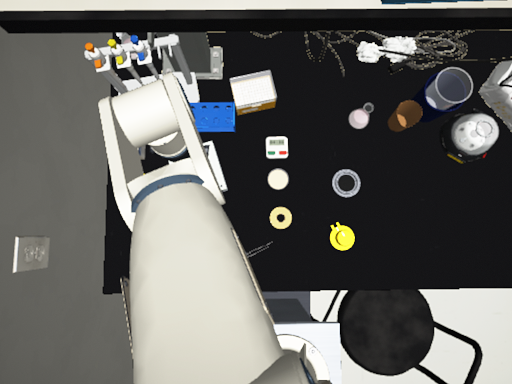

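The cartridge is out (weight about 2.5 N, no abnormal pull), the socket is empty, and the bystanders haven't moved. Next I'll carry it to near the cup and measure the cup with the wrist camera.

```bash
python3 - <<'E'
from turn import *
th=.76
bot.reach([.595,-.238,.19],down(th))
F,T,s,o=meas(3);print(F,o["gripper_width"],o["time_s"],o["position"],o["joint_pos"].round(3) if hasattr(o["joint_pos"],"round") else o["joint_pos"])
r=vision.read_camera("wrist");np.savez(f"pics/wrist7.npz",**r);cv2.imwrite(f"pics/wrist7.png",cv2.cvtColor(r["frame"],cv2.COLOR_RGB2BGR))
E
```

```text
[ 0.00259925 -0.72366562 -2.15848855] 0.04285247359020767 32.7083 [ 0.59539911 -0.23692667  0.1899879 ] [-0.381  0.434  1.65   0.     1.057 -1.143]
```

View pics/wrist7.png

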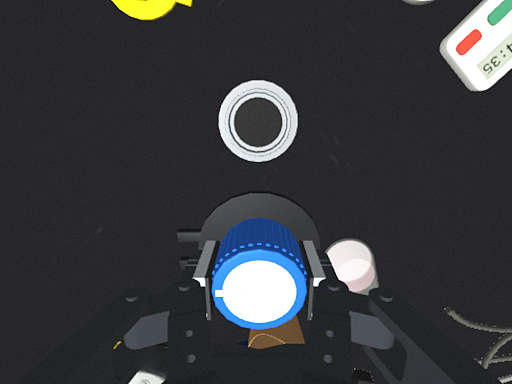

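```bash
python3 - <<'E'
from h import *
r=load("wrist7");G=cv2.cvtColor(r["frame"],cv2.COLOR_RGB2GRAY)
cv2.imwrite("pics/crop7.png",cv2.cvtColor(cv2.resize(r["frame"][70:172,205:311],None,fx=5.5,fy=5.5,interpolation=2),cv2.COLOR_RGB2BGR))
m=np.zeros_like(G);m[70:180,205:315]=(G[70:180,205:315]>90)
cs,h=cv2.findContours(m,cv2.RETR_CCOMP,cv2.CHAIN_APPROX_NONE)
for c in cs:
    if len(c)<60: continue
    e=cv2.fitEllipse(c);print("ellipse",np.round(e[0],2),np.round(e[1],1))
    for z in (.002,.012):
        P=np.array([onplane(r,p[0],z)[:2] for p in c]);A=np.c_[2*P,np.ones(len(P))];s=np.linalg.lstsq(A,(P**2).sum(1),rcond=None)[0]
        R=np.sqrt(s[2]+s[0]**2+s[1]**2);print(z,s[:2].round(4),"diam",(2*R).round(4))
E
```

```text
ellipse [257.72 120.42] [79.  81.3]
0.002 [ 0.5538 -0.1957] diam 0.0843
0.012 [ 0.5533 -0.1951] diam 0.0816
ellipse [257.73 121.8 ] [48.3 50. ]
0.002 [ 0.554  -0.1959] diam 0.0518
0.012 [ 0.5535 -0.1953] diam 0.0501
```

View pics/crop7.png

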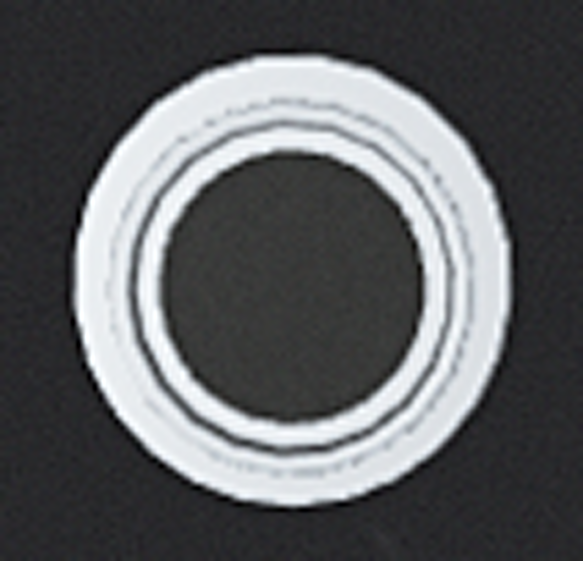

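The cup centre is (0.5538, −0.1957). Its foot measures 84.3 mm against the stated 85, and it agrees with the top view within about 2 mm. I'll lower it in now, and the contact should come at TCP z ≈ 0.0385.

```bash
python3 - <<'E'
from turn import *
c=[.5538,-.1957];th=.76
bot.servo_line([*c,.10],ori=down(th),velocity=.12)
bot.servo_line([*c,.058],velocity=.06)
F0,T,s,o=meas(4);print("base",F0.round(2),o["position"])
for z in np.arange(.056,.0365,-.0015):
    bot.servo_line([*c,z],velocity=.03);F,T,s,o=meas(2);d=F-F0
    print(round(z,4),round(float(o["position"][2]),4),d.round(1),round(o["time_s"],1))
    if d[2]>3.5 or np.hypot(*d[:2])>6: break
r=vision.read_camera("wrist");cv2.imwrite(f"pics/wrist8.png",cv2.cvtColor(r["frame"],cv2.COLOR_RGB2BGR))
r=vision.read_camera("scene");cv2.imwrite(f"pics/scene8.png",cv2.cvtColor(cv2.resize(r["frame"][200:340,150:340],None,fx=4,fy=4),cv2.COLOR_RGB2BGR))
E
```

```text
base [-0.15 -0.11 -2.11] [ 0.55412653 -0.19583239  0.05844631]
0.056 0.056 [0.2 0.1 0.4] 35.1
0.0545 0.0544 [ 0.3  0.3 -0.4] 35.4
0.053 0.0529 [0.1 0.6 0. ] 35.7
0.0515 0.0514 [-0.2 -0.6  0.3] 36.1
0.05 0.05 [ 0.2 -0.4  0. ] 36.4
0.0485 0.0485 [ 0.1 -0.  -0.5] 36.7
0.047 0.0469 [ 0.2  0.1 -0. ] 37.0
0.0455 0.0455 [ 0.3 -0.6 -0.5] 37.3
0.044 0.044 [-0.3  0.   0.2] 37.6
0.0425 0.0425 [1.  0.3 0.1] 38.0
0.041 0.041 [-0.   0.2  0.7] 38.3
0.0395 0.0395 [-0.1 -0.  -0. ] 38.6
0.038 0.0387 [-1.6  0.7  8.2] 38.9
```

View pics/wrist8.png

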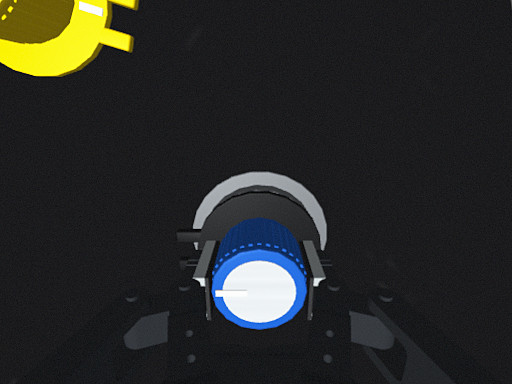

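View pics/scene8.png

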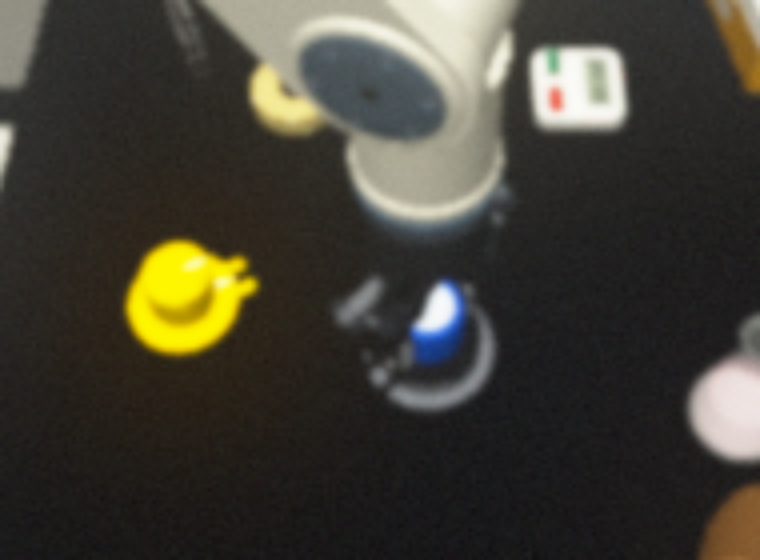

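Contact came at TCP z = 0.0387 against 0.0385 expected, so it stands on the cup floor, centred. I'll release it, retreat and check.

```bash
python3 - <<'E'
from turn import *
c=[.5538,-.1957]
bot.servo_line([*c,.0388],velocity=.03)
hand.move_gripper(.055);hand.move_gripper(.085);bot.dwell(.2)
bot.servo_line([*c,.17],velocity=.12)
bot.reach([.42,-.32,.26],down(.5))
for n in("wrist","top","scene"):
    r=vision.read_camera(n);np.savez(f"pics/{n}9.npz",**r);cv2.imwrite(f"pics/{n}9.png",cv2.cvtColor(r["frame"],cv2.COLOR_RGB2BGR))
o=get_obs();print(o["time_s"],o["wrist_force"]-f0)
E
```

```text
42.3583 [-0.45127776  0.32269698 -0.44957949]
```

View pics/scene9.png

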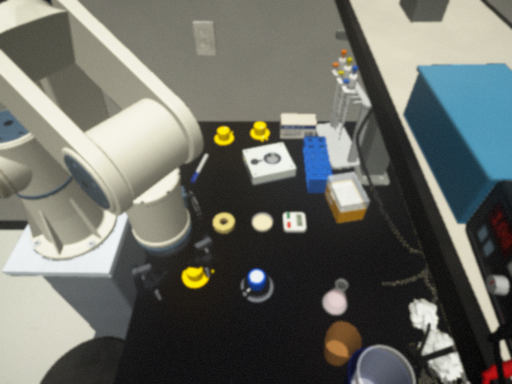

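View pics/top9.png

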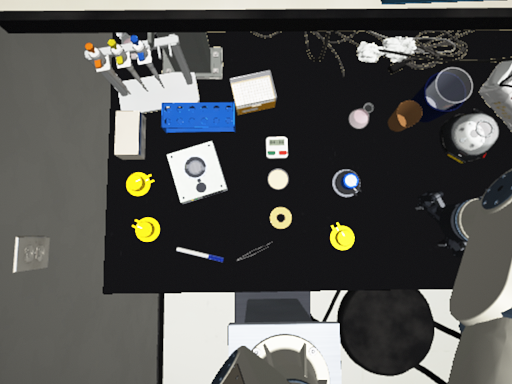

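View pics/wrist9.png

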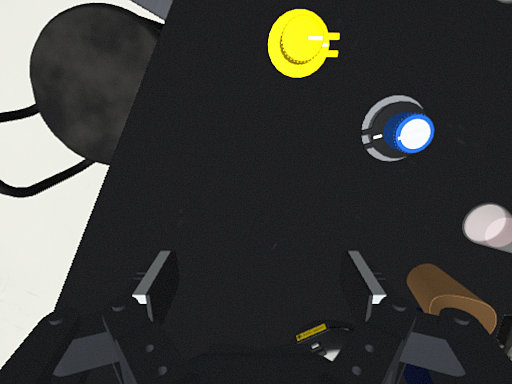

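```bash
python3 - <<'E'
from h import *
t0,t=load("top0"),load("top9")
for n,b in dict(tape=(268,204,294,230),petri=(266,167,290,191),timer=(264,135,290,160),y3=(328,220,358,252)).items():
    f=lambda r:cents(r,cv2.cvtColor(r["frame"],cv2.COLOR_RGB2GRAY)>90,b)[0][:2]
    print(n,f(t0),f(t))
w=load("wrist9")
for r,b in((t,(330,165,365,200)),(w,(360,90,445,170))):
    H,S,V=cv2.split(cv2.cvtColor(r["frame"],cv2.COLOR_RGB2HSV))
    m=np.zeros(V.shape,np.uint8);x0,y0,x1,y1=b;m[y0:y1,x0:x1]=((V>215))[y0:y1,x0:x1]
    k=cents(r,m)[0];print(k,"cap centre at z=.0565",onplane(r,k[1],.0565).round(4))
E
```

```text
tape (370, [280.34, 217.47]) (367, [280.28, 217.51])
petri (369, [277.76, 178.63]) (362, [277.81, 178.6])
timer (503, [276.39, 146.94]) (496, [276.46, 147.01])
y3 (539, [341.47, 236.82]) (535, [341.52, 236.82])
(175, [350.7, 180.22], [344, 173, 15, 15]) cap centre at z=.0565 [ 0.555  -0.1967  0.0565]
(1116, [414.29, 133.24], [396, 114, 38, 39]) cap centre at z=.0565 [ 0.5528 -0.1955  0.0565]
```

The cap centre at its upright height lies within about 1.5 mm of the cup centre in two views, and none of the bystanders moved. I'm handing in.

```bash
python3 -c "
from workcell import hand_in,get_obs
print(get_obs()['time_s']);hand_in()"
```

```text
42.3583
the job is handed in; nothing more can be done
```

The blue-knobbed cartridge is out of the base and standing upright in the grey parking cup, released. I handed in at 42.4 s of robot time.

- **Button:** I pushed it down to a hard stop, about 8.6 mm of travel with a 28 N peak. The pictures then showed the button and pin flush with the base top.
- **Turn:** The cartridge turned counter-clockwise to 1.20 rad. The stop was first felt near 1.155 rad, and the added moment on it was about 0.13 N m.
- **Lift:** It came straight up with no resistance beyond its own weight of about 2.5 N; side forces stayed under 5 N.
- **Placing:** It touched the cup floor at TCP height 0.0387 m, against 0.0385 expected.

**Last checks:**
- Two camera views place the cap within about 1.5 mm of the cup centre at its upright height.
- The tape roll, petri dish, timer and nearest yellow look-alike are within 0.1 pixel of where they started.
- The gripper is clear, with a wrist force near zero.

**What disagreed:**
- The first scene-camera estimate of the cup was about 6 to 8 mm off in y, so I used the wrist view, which agreed with the top view.
- The moment while turning freely read about +0.04 N m, roughly the sensor's bias, so friction could not be measured. I judged the stop from the change in moment instead.

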